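# Put the forming mandrels back in their matching holes

## Robot

A 6-joint arm with a two-finger parallel gripper is mounted at the origin on a cart in front of the work surface, level with it; the furniture and walls round the work are solid. World frame = base frame: x ahead of the robot, y to its left, z up, the work surface at z = 0. Lengths are in m, angles in rad, forces in N, time in s.
With the tool pointing down it reaches from about 0.225 to 0.875 m from the base axis. Payload 3.4 kg.
Tool frame: the origin (TCP) lies on the centre line of the jaws, within the pads' length; the fingertips stand 22 mm ahead of it and the grasp point (between the pads) lies 3 mm ahead of it; z points along the fingers, y is the line along which they close (so a half turn about z gives the same grasp; the last joint's range is limited). The gripper opens to 85 mm and grips with 20 to 120 N. Pads are 22 mm wide; open, the fingers measure 114 mm over their backs; the gripper's body (76 mm by 85 mm) begins 54 mm behind the grasp point. The pads swing forward as they close: fully open they stand 13 mm farther back than shut.
Start: joints at [1.136, 0.276, 1.505, -0, 1.361, -0.121], TCP at [0.178, 0.547, 0.253] pointing down, gripper open.
Joint ranges: [-2.89, 2.89], [-0.75, 2.08], [0.22, 2.7], [-1.18, 4.32], [0.11, 2.71], [-2.7, 2.7]. Speed limits (rad/s): [2.57, 2.57, 3.14, 3.14, 3.14, 3.14].

## Interface

Orientations are given as a unit quaternion [w, x, y, z].
In Python, from rig import manip gives the robot as it stands.
- The arm moves only by the tool tcp_steps, called after "Call:" as name(argument=value, ...) on one line, values as JSON. Schema: {"type":"object","properties":{"rows":{"type":"object","properties":{"tx":{"type":"array","items":{"type":"number"},"minItems":1,"maxItems":5},"ty":{"type":"array","items":{"type":"number"},"minItems":1,"maxItems":5},"tz":{"type":"array","items":{"type":"number"},"minItems":1,"maxItems":5},"yaw":{"type":"array","items":{"type":"number"},"minItems":1,"maxItems":5}},"additionalProperties":false,"required":["tx","ty","tz","yaw"]},"aperture":{"type":"number"},"force":{"type":"number"},"only":{"type":"string"},"quiet":{"type":"boolean"},"lines":{"type":"string"}},"required":["rows"],"additionalProperties":false}. rows is an object with one list for each field, all of the same length, 1 to 5, a row being the entries at one place: tx, ty, tz (the shift in m), yaw (a turn about the tool's z in rad); each row shifts and turns the commanded pose from where the row before left it, along the tool's axes as they then stand; what a row does not reach is not made up. A row lasts 1/12 s, in which the tool goes at most 0.0417 m and 0.125 rad, less where a joint would pass 70% of its speed; a pose out of reach is approached as far as the arm can. aperture is the finger opening in m, set as the call begins (left out keeps the last). The fingers move at their own pace and stop on an object; force is the grip in N (left out, the last holds). Time passes only in rows, so rows that do not move let the fingers close. The tool returns the time, the measured TCP pose, the force, the opening and the grip force at its end. only (a regular expression) keeps the lines of the reply that match it, lines (a string "A,B") keeps lines A to B, and quiet returns only ok. Input that does not fit is refused with a message, and nothing moves.
- manip.get_state(): the state, without advancing time (a new reading comes with each control period).
- manip.get_image(name): name is "scene" or "top" or "wrist"; returns a dict with "img" (480x640x3 uint8, red, green, blue), "camera_matrix" (3x3 intrinsics, pixels), "k1" (the pictures are not rectified: a ray, as slopes to the right and down, at radius r is drawn at 1 + k1 r^2 times it, then the intrinsics apply), "T" (4x4, takes a point from camera to world coordinates); the wrist camera has in their place "hand_eye" (4x4, takes a point from camera to tool coordinates, whose origin is the TCP and whose axes are the flange's). Camera axes: x right, y down, z forward; pixel columns grow to the right and rows downward; lengths in m; the calibration is good to about 2 mm. A picture is of the moment at which its call begins: read the wrist's pose just before it. There is no depth.
- manip.sign_off(): hands the job in; it is judged then, once.
The state is a dict: "clock": time; "qpos": joint angles; "qd": joint speeds; "effort": joint torques, N m; "position": TCP position; "ee_rot": TCP orientation; "contact_force": force on the tool from outside, world axes, zero at the start; "moment": the same for the moment, N m; "width": finger opening in m; "gripper_force": force on a finger pad.
Only numpy, scipy, OpenCV 4.12 (cv2) and the standard library are available. Lean on these libraries where they do the work, as an engineer would, in place of code of your own. Each camera call takes 0.05 s, during which the arm holds its last target. There are 200 camera calls.

## Task

Somebody left the 22 mm mandrel in the 28 mm hole of the graded rack, and the 28 mm mandrel is still standing on the desk. Put each of these two mandrels into the hole that matches its diameter, fully home and upright, and leave the other two mandrels, the glue stick and the dark red bracelet where they are.

Things in the scene. Friction and masses are not known exactly. Their poses are not given: they have to be found in the camera images.
- rack: wooden mandrel rack, fixed to the desk: 72 mm deep (x), 248 mm long (y), 60 mm high, origin at the centre of its underside. One row of five flat-bottomed round holes along y, for 16, 22, 28, 34, 40 mm mandrels, at y = -94, -59, -18, +29, +82 mm, 45 mm deep (floor 15 mm above the desk). On the -x face a blue disc as wide as the mandrel marks each hole. A mandrel fully home sticks out 75 mm.
- rod22: the 22 mm mandrel, 90 g nominal, which at the start stands loosely in the rack's middle hole, the one for 28 mm, up to 3 mm off that hole's centre: a plain upright aluminium cylinder, 22 mm in diameter and 120 mm long, with two thin dark bands and a black disc at its top end. Origin at the centre of its underside, z up along its axis.
- rod28: the 28 mm mandrel, 130 g nominal, which at the start stands on the desk to the right of the rack: a plain upright aluminium cylinder, 28 mm in diameter and 120 mm long, with two thin dark bands and a black disc at its top end. Origin at the centre of its underside, z up along its axis.
- rod16: the 16 mm mandrel, already home in its hole; stays there: a plain upright aluminium cylinder, 16 mm in diameter and 120 mm long, with two thin dark bands and a black disc at its top end. Origin at the centre of its underside, z up along its axis.
- rod40: the 40 mm mandrel, already home in its hole; stays there: a plain upright aluminium cylinder, 40 mm in diameter and 120 mm long, with two thin dark bands and a black disc at its top end. Origin at the centre of its underside, z up along its axis.
- glue_stick: white glue stick with a blue band, 27 mm in diameter, 92 mm high, standing on the desk left of the rack; stays there
- bracelet_2: dark red bead bracelet, 72 mm across, 10 mm high, lying on the desk beyond the left end of the rack; stays there
- hole16 (a point): centre of the mouth of the rack's hole for the 16 mm mandrel (hole 18 mm wide, 45 mm deep, mouth chamfered 2 mm), level with the rack's top 60 mm above the desk; axes parallel to the rack's; holds the 16 mm mandrel
- hole22 (a point): centre of the mouth of the rack's hole for the 22 mm mandrel (hole 24 mm wide, 45 mm deep, mouth chamfered 2 mm), level with the rack's top 60 mm above the desk; axes parallel to the rack's; empty at the start
- hole28 (a point): centre of the mouth of the rack's hole for the 28 mm mandrel (hole 30 mm wide, 45 mm deep, mouth chamfered 2 mm), level with the rack's top 60 mm above the desk; axes parallel to the rack's; the 22 mm mandrel wrongly stands in it at the start
- hole34 (a point): centre of the mouth of the rack's hole for the 34 mm mandrel (hole 36 mm wide, 45 mm deep, mouth chamfered 2 mm), level with the rack's top 60 mm above the desk; axes parallel to the rack's; empty, and stays empty
- hole40 (a point): centre of the mouth of the rack's hole for the 40 mm mandrel (hole 42 mm wide, 45 mm deep, mouth chamfered 2 mm), level with the rack's top 60 mm above the desk; axes parallel to the rack's; holds the 40 mm mandrel

How it is judged:
At the end, for the whole second after the job is handed in: The 22 mm mandrel stands in the 22 mm hole and the 28 mm mandrel in the 28 mm hole: each axis within 5 mm of its hole's centre, its underside within 4 mm of the hole's floor, within 0.12 rad of upright, and at rest (under 0.02 m/s) (horizontal distance between rod22 and hole22 below 0.005 m and z of each of rod22, rod28 in the frame of rack below 0.019 m and angle between each of rod22, rod28's own z axis and vertical below 0.12 rad and linear speed of each of rod22, rod28 below 0.02 m/s and horizontal distance between rod28 and hole28 below 0.005 m); the robot touches nothing.
It fails at once if a mandrel that was already home is moved by more than 15 mm (distance of any of rod16, rod40 from where it was at the start of the episode above 0.015 m).
It fails at once if the glue stick or the dark red bracelet is moved by more than 30 mm (distance of any of glue_stick, bracelet_2 from where it was at the start of the episode above 0.03 m).
It also fails if it takes over 54 s, if anything falls off the work surface, if the arm or the gripper's body presses on something with over 40 N, if the wrist force passes 120 N, or if a joint passes its speed limit or range.

## Working session

There is one attempt and no reset: what is moved stays moved. The work goes in short steps, Python scripts to look and compute and a tool call to move; the robot and the scene stay as the last step left them, time stands still between calls to the robot, and variables do not carry over. Pictures are saved under pics/ and viewed, at most 10 in all, crops included, and the job is handed in when it is done.

```bash
ls; mkdir -p pics
```

Run:
```python
from rig import manip
import cv2,pickle
d={}
for n in("scene","top"):
    r=manip.get_image(n);d[n]=r
    cv2.imwrite(f"pics/{n}0.png",r["img"][:,:,::-1]);print(n,r["camera_matrix"],r["k1"],r["T"])
pickle.dump(d,open("im0.pkl","wb"))
s=manip.get_state();print(s)
```

```text
pics
rig.py
scene [[499.70859636   0.         315.98881057]
 [  0.         499.70859636 240.22907805]
 [  0.           0.           1.        ]] -0.04367157288860515 [[-0.99394814  0.09048034 -0.06229284  0.5561897 ]
 [ 0.10930849  0.75839414 -0.64256516  0.64678084]
 [-0.01089698 -0.64548559 -0.76369471  0.83016321]
 [ 0.          0.          0.          1.        ]]
top [[556.98226504   0.         318.07966893]
 [  0.         556.98226504 241.27798793]
 [  0.           0.           1.        ]] -0.14388759069438237 [[-0.00742361 -0.98873883  0.14946712  0.32234917]
 [-0.99995629  0.00818981  0.0045113   0.01569356]
 [-0.0056846  -0.14942709 -0.98875641  1.25699822]
 [ 0.          0.          0.          1.        ]]
{'clock': 0.1, 'qpos': array([ 1.13601552e+00,  2.76531755e-01,  1.50599914e+00, -2.17013176e-05,
        1.36073845e+00, -1.21001622e-01]), 'qd': array([-0.00011579, -0.00126388, -0.00361633, -0.00078412,  0.00092459,
        0.00082749]), 'effort': array([ 1.18758133e-03, -4.17701733e+01, -2.46405137e+01, -2.60750012e-04,
        5.86288239e-03, -2.20822852e-05]), 'position': array([0.17730121, 0.54651453, 0.25252915]), 'ee_rot': array([-2.19778946e-04,  1.56244462e-01,  9.87718059e-01, -8.09094618e-04]), 'contact_force': array([-0.27541906, -0.34598913,  0.76337576]), 'moment': array([ 0.01530926,  0.0098731 , -0.02665212]), 'gripper_force': 0.0, 'width': 0.08531552008858422}
```

View pics/top0.png

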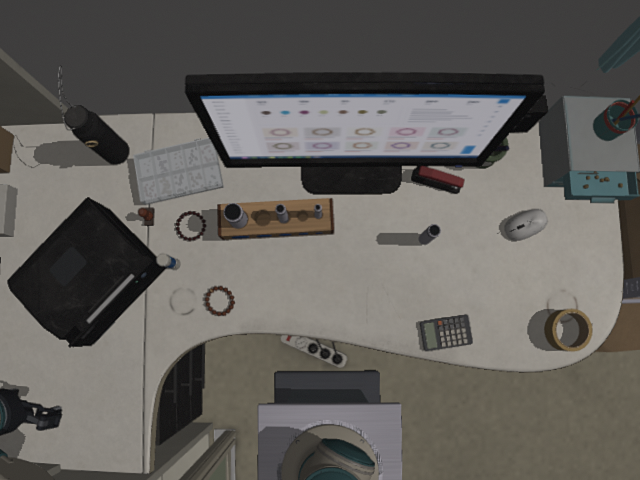

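View pics/scene0.png

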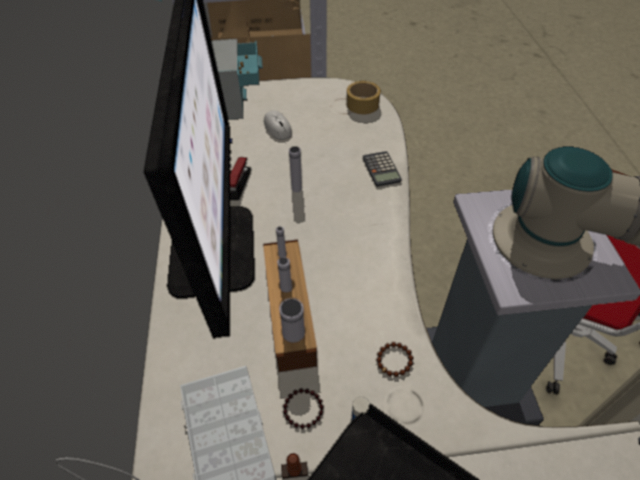

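Create h.py:
```python
import numpy as np,cv2
from scipy.spatial.transform import Rotation as R
def cam(r,s=None):
    if "T" in r: return r["T"]
    T=np.eye(4);q=s["ee_rot"];T[:3,:3]=R.from_quat(np.r_[q[1:],q[0]]).as_matrix();T[:3,3]=s["position"]
    return T@r["hand_eye"]
def ray(r,uv,T):
    K=r["camera_matrix"];k=r["k1"]
    uv=np.atleast_2d(uv).astype(float)
    d=np.c_[(uv[:,0]-K[0,2])/K[0,0],(uv[:,1]-K[1,2])/K[1,1]]
    p=cv2.undistortPoints(uv[:,None],K,np.array([k,0,0,0.]))[:,0]
    return np.c_[p,np.ones(len(p))]@T[:3,:3].T,T[:3,3]
def plane(r,uv,z,T):
    d,o=ray(r,uv,T); return o+d*((z-o[2])/d[:,2])[:,None]
def proj(r,P,T):
    P=np.atleast_2d(P).astype(float);c=(P-T[:3,3])@T[:3,:3]
    return cv2.projectPoints(c[:,None],np.zeros(3),np.zeros(3),r["camera_matrix"],np.array([r["k1"],0,0,0.]))[0][:,0]
```

Run:
```python
import pickle;from h import *
d=pickle.load(open("im0.pkl","rb"));r=d["top"];T=r["T"];im=r["img"]
cv2.imwrite("pics/topc.png",cv2.resize(im[190:250,210:340,::-1],None,fx=6,fy=6,interpolation=cv2.INTER_CUBIC))
for n,uv,z in(("rod40",(234,210),.135),("rod22",(281,210),.135),("rod16",(318,210),.135),("rod28",(433,231),.12),("monitor base front",(350,193),.01),("monitor bottom edge",(350,165),.1)):
    print(n,plane(r,uv,z,T).round(4))
h=cv2.cvtColor(im,cv2.COLOR_RGB2HSV)
m=cv2.inRange(h,(8,70,90),(22,255,255));m[:,:205]=0;m[:,345:]=0;m[:190]=0;m[245:]=0
c=max(cv2.findContours(m,0,1)[0],key=cv2.contourArea)
b=cv2.boxPoints(cv2.minAreaRect(c));print(b);print(plane(r,b,.06,T).round(4))
```

```text
rod40 [[0.5587 0.1939 0.135 ]]
rod22 [[0.5577 0.0966 0.135 ]]
rod16 [[0.557  0.0205 0.135 ]]
rod28 [[ 0.5139 -0.2184  0.12  ]]
monitor base front [[ 0.6224 -0.0528  0.01  ]]
monitor bottom edge [[ 0.6627 -0.0489  0.1   ]]
[[219.40054 203.61049]
 [328.78177 197.85359]
 [330.46408 229.81767]
 [221.08286 235.57457]]
[[ 0.5893  0.2386  0.06  ]
 [ 0.5998 -0.0031  0.06  ]
 [ 0.5283 -0.006   0.06  ]
 [ 0.5177  0.2334  0.06  ]]
```

View pics/topc.png

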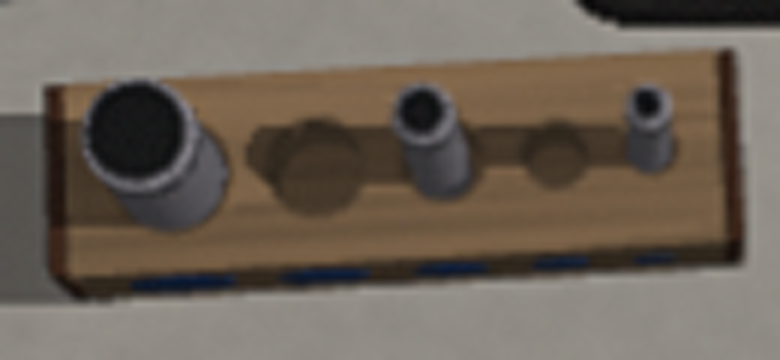

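Run:
```python
import pickle;from h import *
from scipy.spatial.transform import Rotation as R
d=pickle.load(open("im0.pkl","rb"));a=d["top"];b=d["scene"]
for n,u,v in(("bl",(225,165),(222,333)),("tl",(187,76),(150,168)),("rod28top",(433,231),(295,150)),("rod16 top",(318,207.3),(280,229))):
    d1,o1=ray(a,u,a["T"]);d2,o2=ray(b,v,b["T"]);d1=d1[0];d2=d2[0]
    s=np.linalg.lstsq(np.c_[d1,-d2],o2-o1,rcond=None)[0];p=o1+d1*s[0];q=o2+d2*s[1];print(n,((p+q)/2).round(3),np.linalg.norm(p-q).round(4))
for n,uv,z in(("rod40",(233,212.2),.135),("rod22",(280.7,208.3),.135),("rod16",(318,207.3),.135),("hole34",(263,217.8),.06),("hole22",(302.7,215.8),.06)):
    print(n,plane(a,uv,z,a["T"]).round(4))
```

```text
bl [0.669 0.219 0.106] 0.0088
tl [0.697 0.218 0.469] 0.004
rod28top [ 0.515 -0.219  0.116] 0.001
rod16 top [0.564 0.021 0.128] 0.0011
rod40 [[0.5541 0.1959 0.135 ]]
rod22 [[0.5613 0.0973 0.135 ]]
rod16 [[0.5627 0.0205 0.135 ]]
hole34 [[0.5564 0.1415 0.06  ]]
hole22 [[0.56   0.0544 0.06  ]]
```

Call:
tcp_steps(rows={"tx":[0,0,0,0,0],"ty":[0,0,0,0,0],"tz":[0,0,0,0,0],"yaw":[0.125,0.125,0.125,0.125,0.125]})

```text
clock: 0.52
position: [0.1774, 0.5466, 0.2528]
ee_rot: [0.0, 0.455, 0.89, -0.001]
contact_force: [-0.2, -0.0, 1.0]
width: 0.0854
gripper_force: 0.0
```

Call:
tcp_steps(rows={"tx":[0,0,0,0,0],"ty":[0,0,0,0,0],"tz":[0,0,0,0,0],"yaw":[0.118,0.118,0.118,0.118,0.118]})

```text
clock: 0.93
position: [0.1774, 0.5466, 0.2528]
ee_rot: [0.0, 0.694, 0.72, -0.001]
contact_force: [0.0, 0.8, 0.7]
width: 0.0853
gripper_force: 0.0
```

Call:
tcp_steps(rows={"tx":[-0.031,-0.031,-0.031,-0.031,-0.031],"ty":[0.024,0.024,0.024,0.024,0.024],"tz":[0,0,0,0,0],"yaw":[0,0,0,0,0]}, quiet=true)

```text
ok
```

Call:
tcp_steps(rows={"tx":[-0.031,-0.031,-0.031,-0.031,-0.031],"ty":[0.024,0.024,0.024,0.024,0.024],"tz":[0,0,0,0,0],"yaw":[0,0,0,0,0]}, quiet=true)

```text
ok
```

Call:
tcp_steps(rows={"tx":[-0.031,-0.031,-0.031,-0.031,-0.031],"ty":[0.024,0.024,0.024,0.024,0.024],"tz":[0,0,0,0,0],"yaw":[0,0,0,0,0]})

```text
clock: 2.18
position: [0.5574, 0.0957, 0.2529]
ee_rot: [-0.0, 0.692, 0.722, -0.0]
contact_force: [0.9, 1.3, -0.4]
width: 0.0856
gripper_force: 0.0
```

Run:
```python
from rig import manip
import pickle;from h import *
s=manip.get_state();r=manip.get_image("wrist");print(r["hand_eye"].round(3),s["position"],s["clock"])
pickle.dump((s,r),open("w1.pkl","wb"));cv2.imwrite("pics/w1.png",r["img"][:,:,::-1])
T=cam(r,s)
print(proj(r,[[.56,.097,.135],[.563,.0205,.135],[.56,.054,.06],[.554,.196,.135]],T))
```

```text
[[ 0.001 -0.963 -0.268  0.067]
 [ 1.     0.001  0.001 -0.001]
 [-0.001 -0.268  0.963 -0.12 ]
 [ 0.     0.     0.     1.   ]] [0.55737325 0.09569034 0.25293597] 2.1833
[[331.54765721 240.34234819]
 [330.7668104  335.45479331]
 [328.28404599 262.60961452]
 [329.42427994  91.37306879]]
```

View pics/w1.png

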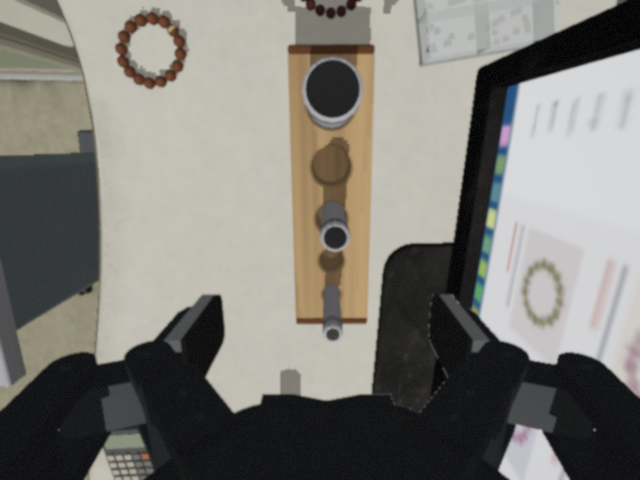

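Run:
```python
import pickle;from h import *
s,r=pickle.load(open("w1.pkl","rb"));T=cam(r,s);im=r["img"];g=cv2.cvtColor(im,cv2.COLOR_RGB2GRAY)
m=(g<60).astype(np.uint8)*255
for n,(x,y) in dict(rod40=(332,92),rod22=(335,238),rod16=(333,333)).items():
    w=28 if n=="rod40" else 14 if n=="rod22" else 9
    q=np.zeros_like(m);q[y-w:y+w,x-w:x+w]=m[y-w:y+w,x-w:x+w]
    c=max(cv2.findContours(q,0,1)[0],key=cv2.contourArea);e=cv2.fitEllipse(c);print(n,e,plane(r,e[0],.135,T).round(4))
h=cv2.cvtColor(im,cv2.COLOR_RGB2HSV)
m=cv2.inRange(h,(8,70,50),(22,255,255));m[:,:285]=0;m[:,380:]=0;m[:42]=0;m[328:]=0
# rack edge lines: left & right columns per row
L=[];Rr=[]
for y in list(range(60,80))+list(range(130,200))+list(range(275,312)):
    xs=np.flatnonzero(m[y]);L.append((xs[0],y));Rr.append((xs[-1]+1,y))
for n,p in(("L",L),("R",Rr)):
    P=plane(r,np.array(p),.06,T);k=np.polyfit(P[:,1],P[:,0],1);print(n,k,"x at y=.1:",np.polyval(k,.1))
for p in((331,165),(330,260),(329.5,50),(331,321)):print(p,plane(r,p,.06,T).round(4))
```

```text
rod40 ((332.1581726074219, 88.83272552490234), (50.82948684692383, 52.93694305419922), 5.294365882873535) [[0.5557 0.1976 0.135 ]]
rod22 ((334.7767639160156, 237.22332763671875), (19.0892391204834, 19.766965866088867), 94.46296691894531) [[0.5622 0.0994 0.135 ]]Traceback (most recent call last):
  File "<stdin>", line 7, in <module>
ValueError: max() iterable argument is empty
```

Run:
```python
import pickle;from h import *
s,r=pickle.load(open("w1.pkl","rb"));T=cam(r,s);im=r["img"];g=cv2.cvtColor(im,cv2.COLOR_RGB2GRAY)
print("rod16",plane(r,(332.7,333),.135,T).round(4))
h=cv2.cvtColor(im,cv2.COLOR_RGB2HSV)
m=cv2.inRange(h,(8,70,50),(22,255,255));m[:,:285]=0;m[:,380:]=0;m[:42]=0;m[328:]=0
L=[];Rr=[]
for y in list(range(60,80))+list(range(130,200))+list(range(275,312)):
    xs=np.flatnonzero(m[y])
    if len(xs):L.append((xs[0],y));Rr.append((xs[-1]+1,y))
for n,p in(("L",L),("R",Rr)):
    P=plane(r,np.array(p),.06,T);k=np.polyfit(P[:,1],P[:,0],1);print(n,k,"x at y=.1:",np.polyval(k,.1))
for p in((331,165),(330,260),(329.5,53),(331,321)):print(p,plane(r,p,.06,T).round(4))
```

```text
rod16 [[0.5644 0.0227 0.135 ]]
L [-0.04821346  0.53049792] x at y=.1: 0.5256765762512431
R [-0.04704101  0.6009267 ] x at y=.1: 0.5962225970896214
(331, 165) [[0.5583 0.1455 0.06  ]]
(330, 260) [[0.5615 0.0567 0.06  ]]
(329.5, 53) [[0.5529 0.236  0.06  ]]
(331, 321) [[ 0.5655 -0.008   0.06  ]]
```

Call:
tcp_steps(rows={"tx":[0.0026,0,0,0,0],"ty":[0.0044,0,0,0,0],"tz":[0.0345,0.0345,0.0345,0.0345,0],"yaw":[-0.005,0,0,0,0]}, quiet=true)

```text
ok
```

Call:
tcp_steps(rows={"tx":[0,0,0,0,0],"ty":[0,0,0,0,0],"tz":[0,0,0,0,0],"yaw":[0,0,0,0,0]}, aperture=0.01, force=50)

```text
clock: 3.07
position: [0.5621, 0.1004, 0.1172]
ee_rot: [0.001, 0.69, 0.724, 0.001]
contact_force: [-1.7, 0.3, -0.1]
width: 0.0256
gripper_force: 0.0
```

Call:
tcp_steps(rows={"tx":[0,0,0,0,0],"ty":[0,0,0,0,0],"tz":[0,0,0,0,0],"yaw":[0,0,0,0,0]})

```text
clock: 3.48
position: [0.5623, 0.1004, 0.1172]
ee_rot: [0.001, 0.69, 0.724, 0.002]
contact_force: [-0.0, 0.1, 7.1]
width: 0.0212
gripper_force: 48.8
```

Call:
tcp_steps(rows={"tx":[0,0,0,0,0],"ty":[0,0,0,0,0],"tz":[-0.02,-0.03,-0.03,0,0],"yaw":[0,0,0,0,0]})

```text
clock: 3.9
position: [0.562, 0.1003, 0.1973]
ee_rot: [0.001, 0.69, 0.724, 0.002]
contact_force: [0.6, -0.3, -1.5]
width: 0.0206
gripper_force: 49.1
```

Run:
```python
from rig import manip
import pickle;from h import *
s=manip.get_state();r=manip.get_image("wrist");print(s["position"],s["clock"])
pickle.dump((s,r),open("w2.pkl","wb"));cv2.imwrite("pics/w2.png",r["img"][:,:,::-1])
```

```text
[0.56199909 0.10032707 0.1972968 ] 3.9
```

View pics/w2.png

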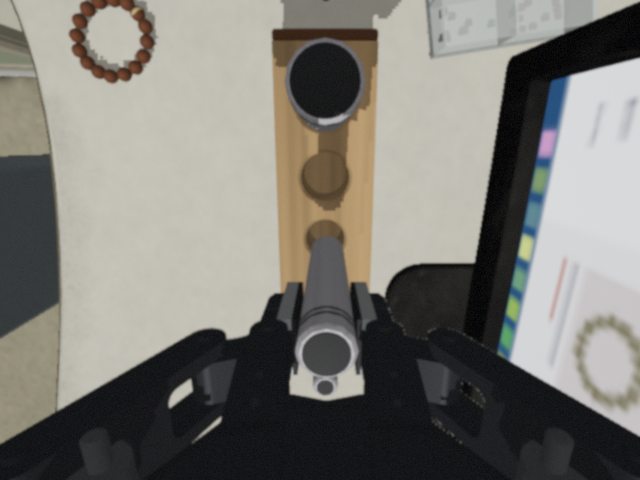

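Run:
```python
import pickle;from h import *
s,r=pickle.load(open("w2.pkl","rb"));T=cam(r,s);im=r["img"];g=cv2.cvtColor(im,cv2.COLOR_RGB2GRAY)
def ell(x,y,w,th):
    q=np.zeros_like(g);q[y-w:y+w,x-w:x+w]=(g[y-w:y+w,x-w:x+w]<th)*255
    c=max(cv2.findContours(q,0,1)[0],key=cv2.contourArea);return cv2.fitEllipse(c)
for n,x,y,w,th,z in(("rod22",327,354,30,80,.215),("rod40",325,82,40,60,.135)):
    e=ell(x,y,w,th);print(n,e,plane(r,e[0],z,T).round(4))
for n,p,z in(("rod16",(325,386.5),.135),("hole34",(325,174.5),.06),("botfar",(326,238),.095),("botL",(308,250),.095),("botR",(344,250),.095)):print(n,plane(r,p,z,T).round(4))
h=cv2.cvtColor(im,cv2.COLOR_RGB2HSV)
m=cv2.inRange(h,(8,70,50),(22,255,255));m[:,:265]=0;m[:,390:]=0
Q=[[],[]]
for y in list(range(55,70))+list(range(140,270)):
    xs=np.flatnonzero(m[y])
    if len(xs):Q[0].append((xs[0],y));Q[1].append((xs[-1]+1,y))
for p in Q:
    P=plane(r,np.array(p),.06,T);k=np.polyfit(P[:,1],P[:,0],1);print(k,np.polyval(k,.1))
print(R.from_quat(np.r_[s["ee_rot"][1:],s["ee_rot"][0]]).as_matrix().round(4))
```

```text
rod22 ((326.1648864746094, 353.60272216796875), (40.7693977355957, 45.76462936401367), 91.08285522460938) [[0.5608 0.0993 0.215 ]]
rod40 ((324.58258056640625, 79.88042449951172), (69.2309341430664, 73.99205017089844), 0.5099324584007263) [[0.5557 0.1981 0.135 ]]
rod16 [[0.5642 0.0223 0.135 ]]
hole34 [[0.5585 0.1462 0.06  ]]
botfar [[0.5609 0.1074 0.095 ]]
botL [[0.5492 0.0985 0.095 ]]
botR [[0.5734 0.0996 0.095 ]]
[-0.04928334  0.5303927 ] 0.525464369984089
[-0.04798435  0.60101567] 0.5962172316225595
[[-4.700e-02  9.989e-01  4.400e-03]
 [ 9.989e-01  4.700e-02  3.000e-04]
 [ 1.000e-04  4.400e-03 -1.000e+00]]
```

Call:
tcp_steps(rows={"tx":[-0.0206,-0.02,0,0,0],"ty":[0,0,0,0,0],"tz":[0,0,0.02,0.005,0],"yaw":[0,0,0,0,0]})

```text
clock: 4.37
position: [0.5603, 0.0597, 0.1671]
ee_rot: [-0.003, 0.69, 0.723, -0.002]
contact_force: [-0.6, -0.3, 0.2]
width: 0.021
gripper_force: 49.0
```

Call:
tcp_steps(rows={"tx":[0,0,0,0,0],"ty":[0,0,0,0,0],"tz":[0.004,0.004,0.004,0.004,0],"yaw":[0,0,0,0,0]})

```text
clock: 4.78
position: [0.5629, 0.0595, 0.1537]
ee_rot: [0.0, 0.69, 0.724, -0.0]
contact_force: [0.7, -1.7, -0.6]
width: 0.0206
gripper_force: 48.9
```

Call:
tcp_steps(rows={"tx":[0,0,0,0,0],"ty":[0,0,0,0,0],"tz":[0.005,0.008,0.008,0.008,0],"yaw":[0,0,0,0,0]})

```text
clock: 5.2
position: [0.5625, 0.0594, 0.1233]
ee_rot: [-0.0, 0.69, 0.724, -0.001]
contact_force: [1.6, -3.4, -2.5]
width: 0.0208
gripper_force: 48.9
```

Call:
tcp_steps(rows={"tx":[0,0,0,0,0],"ty":[0,0,0,0,0],"tz":[0.003,0.003,0.002,0,0],"yaw":[0,0,0,0,0]})

```text
clock: 5.62
position: [0.5631, 0.0595, 0.1173]
ee_rot: [0.0, 0.69, 0.724, -0.0]
contact_force: [1.0, -3.7, -0.6]
width: 0.0207
gripper_force: 49.1
```

Call:
tcp_steps(rows={"tx":[0,0,0,0,0],"ty":[0,0,0,0,0],"tz":[0,0,0,0,0],"yaw":[0,0,0,0,0]}, aperture=0.085)

```text
clock: 6.03
position: [0.5628, 0.0602, 0.1173]
ee_rot: [-0.0, 0.69, 0.724, 0.0]
contact_force: [0.5, 0.4, -0.5]
width: 0.0796
gripper_force: 0.0
```

Call:
tcp_steps(rows={"tx":[0,0,0,0,0],"ty":[0,0,0,0,0],"tz":[-0.03,-0.04,-0.04,-0.03,0],"yaw":[0,0,0,0,0]})

```text
clock: 6.45
position: [0.5665, 0.06, 0.2647]
ee_rot: [0.005, 0.69, 0.724, 0.005]
contact_force: [1.4, -0.9, 0.4]
width: 0.0852
gripper_force: 0.0
```

Run:
```python
from rig import manip
import pickle;from h import *
s=manip.get_state();r=manip.get_image("wrist");print(s["position"],s["clock"])
pickle.dump((s,r),open("w3.pkl","wb"));cv2.imwrite("pics/w3.png",r["img"][:,:,::-1])
```

```text
[0.56651258 0.05997497 0.26473391] 6.45
```

View pics/w3.png

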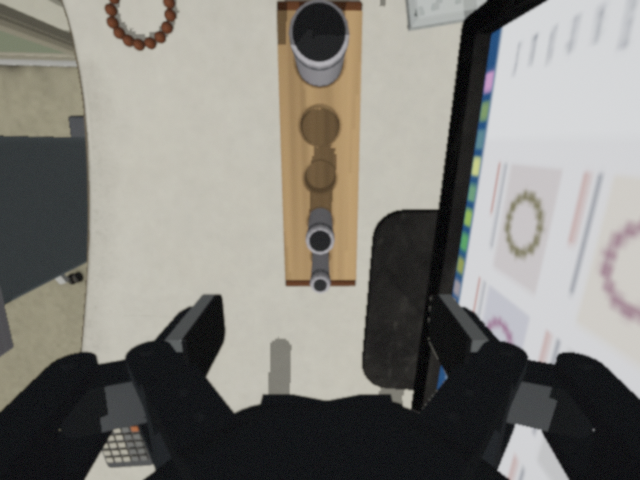

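Call:
tcp_steps(rows={"tx":[-0.0394,-0.0394,-0.0394,-0.0394,-0.0394],"ty":[-0.009,-0.009,-0.009,-0.009,-0.009],"tz":[0,0,0,0,0],"yaw":[0,0,0,0,0]}, quiet=true)

```text
ok
```

Call:
tcp_steps(rows={"tx":[-0.0394,-0.0394,0,0],"ty":[-0.009,-0.009,0,0],"tz":[0,0,0,0],"yaw":[0,0,0,0]})

```text
clock: 7.25
position: [0.5118, -0.2204, 0.2554]
ee_rot: [-0.002, 0.692, 0.722, -0.0]
contact_force: [0.2, 0.8, 1.1]
width: 0.0849
gripper_force: 0.0
```

Create ell.py:
```python
from h import *
def ell(r,x,y,w,th):
    g=cv2.cvtColor(r["img"],cv2.COLOR_RGB2GRAY);q=np.zeros_like(g);q[y-w:y+w,x-w:x+w]=(g[y-w:y+w,x-w:x+w]<th)*255
    c=max(cv2.findContours(q,0,1)[0],key=cv2.contourArea);return cv2.fitEllipse(c)
```

Run:
```python
from rig import manip
import pickle;from ell import *
s,r=pickle.load(open("w3.pkl","rb"));T=cam(r,s)
for n,p in(("rod22",(320,239)),("rod16",(320,283)),("rod40",(319.5,33))):print(n,plane(r,p,.135,T).round(4))
print("hole28",plane(r,(320,177),.06,T).round(4))
s=manip.get_state();r=manip.get_image("wrist");T=cam(r,s);print(s["position"],s["clock"])
pickle.dump((s,r),open("w4.pkl","wb"));cv2.imwrite("pics/w4.png",r["img"][:,:,::-1])
u=proj(r,[[.516,-.217,.12]],T)[0];print(u)
e=ell(r,int(u[0]),int(u[1]),25,60);print(e,plane(r,e[0],.12,T).round(4))
```

```text
rod22 [[0.5627 0.0587 0.135 ]]
rod16 [[0.5642 0.0233 0.135 ]]
rod40 [[0.5563 0.1971 0.135 ]]
hole28 [[0.5608 0.0978 0.06  ]]
[ 0.51179868 -0.22039475  0.2554476 ] 7.25
[333.71823036 231.97027816]
((335.32000732421875, 236.36842346191406), (24.966567993164062, 25.552932739257812), 69.64761352539062) [[ 0.5174 -0.2204  0.12  ]]
```

View pics/w4.png

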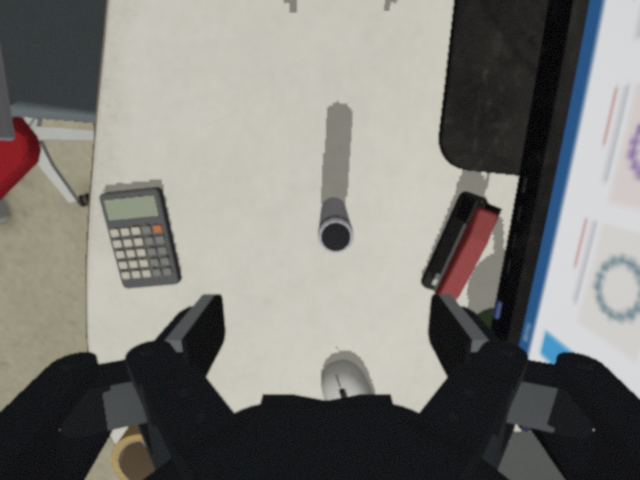

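Call:
tcp_steps(rows={"tx":[0,0,0,0,0],"ty":[0.0055,0,0,0,0],"tz":[0.038,0.038,0.038,0.039,0],"yaw":[0,0,0,0,0]})

```text
clock: 7.72
position: [0.5133, -0.2135, 0.0969]
ee_rot: [-0.008, 0.69, 0.724, -0.002]
contact_force: [-1.5, 2.0, -0.3]
width: 0.0851
gripper_force: 0.0
```

Call:
tcp_steps(rows={"tx":[0,0,0,0,0],"ty":[0,0,0,0,0],"tz":[0,0,0,0,0],"yaw":[0,0,0,0,0]}, aperture=0.015, force=60)

```text
clock: 8.13
position: [0.5194, -0.219, 0.1066]
ee_rot: [0.002, 0.69, 0.724, 0.0]
contact_force: [-2.5, -0.5, 11.4]
width: 0.0263
gripper_force: 58.3
```

Call:
tcp_steps(rows={"tx":[0,0,0,0],"ty":[0,0,0,0],"tz":[0,0,0,0],"yaw":[0,0,0,0]})

```text
clock: 8.47
position: [0.5193, -0.2191, 0.1066]
ee_rot: [0.002, 0.69, 0.723, 0.0]
contact_force: [-1.1, 0.6, 5.5]
width: 0.0264
gripper_force: 58.6
```

Call:
tcp_steps(rows={"tx":[0,0,0,0,0],"ty":[0,0,0,0,0],"tz":[-0.03,-0.04,-0.04,-0.04,-0.01],"yaw":[0,0,0,0,0]}, quiet=true)

```text
ok
```

Call:
tcp_steps(rows={"tx":[0,0.0396,0.0396,0.0396,0.0396],"ty":[0,0.0071,0.0071,0.0071,0.0071],"tz":[0,0,0,0,0],"yaw":[0,0,0,0,0]})

```text
clock: 9.3
position: [0.538, -0.0573, 0.2622]
ee_rot: [-0.002, 0.691, 0.723, -0.001]
contact_force: [1.1, -0.4, -1.7]
width: 0.0261
gripper_force: 59.4
```

Call:
tcp_steps(rows={"tx":[0.0396,0.0396,0.0396,0.0396,0],"ty":[0.0071,0.0071,0.0071,0.0071,0],"tz":[0,0,0,0,0],"yaw":[0,0,0,0,0]})

```text
clock: 9.72
position: [0.5594, 0.1079, 0.2621]
ee_rot: [-0.003, 0.688, 0.726, 0.001]
contact_force: [-0.2, 0.3, -0.4]
width: 0.0266
gripper_force: 59.4
```

Call:
tcp_steps(rows={"tx":[0,0,0,0,0],"ty":[0,0,0,0,0],"tz":[0.03,0.03,0.01,0,0],"yaw":[0,0,0,0,0]})

```text
clock: 10.13
position: [0.5598, 0.1003, 0.1935]
ee_rot: [-0.001, 0.69, 0.723, -0.001]
contact_force: [-0.5, 0.4, -0.5]
width: 0.0261
gripper_force: 59.4
```

Run:
```python
from rig import manip
import pickle;from ell import *
s=manip.get_state();r=manip.get_image("wrist");T=cam(r,s);print(s["position"],s["clock"])
pickle.dump((s,r),open("w5.pkl","wb"));cv2.imwrite("pics/w5.png",r["img"][:,:,::-1])
```

```text
[0.55983948 0.10026272 0.19351863] 10.1333
```

View pics/w5.png

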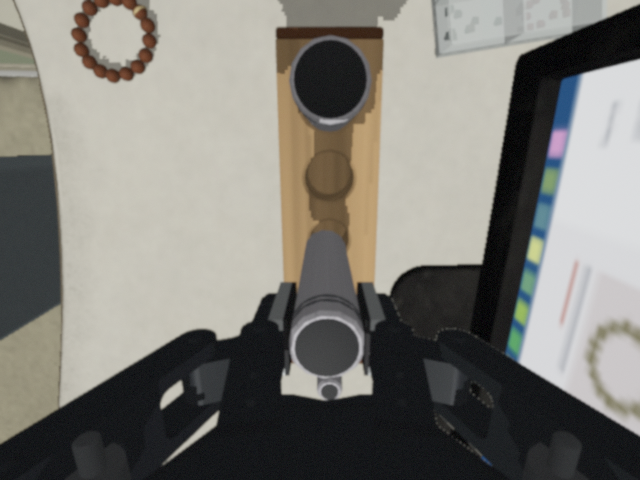

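Run:
```python
import pickle;from ell import *
s,r=pickle.load(open("w5.pkl","rb"));T=cam(r,s);im=r["img"]
for n,x,y,w,th,z in(("rod28",327,346,36,80,.207),("rod40",330,80,42,60,.135)):
    e=ell(r,x,y,w,th);print(n,e,plane(r,e[0],z,T).round(4))
for n,p,z in(("hole34",(329.5,174.5),.06),("botfar",(327,230),.087),("botL",(306,246),.087),("botR",(350,246),.087)):print(n,plane(r,p,z,T).round(4))
h=cv2.cvtColor(im,cv2.COLOR_RGB2HSV)
m=cv2.inRange(h,(8,70,50),(22,255,255));m[:,:265]=0;m[:,390:]=0
Q=[[],[]]
for y in list(range(55,70))+list(range(140,260)):
    xs=np.flatnonzero(m[y])
    if len(xs):Q[0].append((xs[0],y));Q[1].append((xs[-1]+1,y))
for p in Q:
    P=plane(r,np.array(p),.06,T);k=np.polyfit(P[:,1],P[:,0],1);print(k,np.polyval(k,.1))
print(R.from_quat(np.r_[s["ee_rot"][1:],s["ee_rot"][0]]).as_matrix().round(4))
```

```text
rod28 ((326.6067199707031, 346.9735412597656), (54.13981628417969, 60.992828369140625), 89.31107330322266) [[0.5589 0.0991 0.207 ]]
rod40 ((329.92376708984375, 78.70008087158203), (70.49938201904297, 76.1530990600586), 1.6426756381988525) [[0.5557 0.198  0.135 ]]
hole34 [[0.5587 0.1466 0.06  ]]
botfar [[0.5585 0.1118 0.087 ]]
botL [[0.5447 0.0999 0.087 ]]
botR [[0.5748 0.1013 0.087 ]]
[-0.04827184  0.53029531] 0.5254681274799395
[-0.04872355  0.60110763] 0.5962352786266305
[[-4.650e-02  9.989e-01 -2.200e-03]
 [ 9.989e-01  4.650e-02 -0.000e+00]
 [ 1.000e-04 -2.200e-03 -1.000e+00]]
```

Call:
tcp_steps(rows={"tx":[0,0,0,0,0],"ty":[0.002,0,0,0,0],"tz":[0,0.015,0.005,0,0],"yaw":[0,0,0,0,0]})

```text
clock: 10.6
position: [0.5625, 0.1006, 0.1749]
ee_rot: [0.0, 0.69, 0.723, 0.0]
contact_force: [0.4, 0.0, -1.5]
width: 0.0267
gripper_force: 59.4
```

Call:
tcp_steps(rows={"tx":[0,0,0,0,0],"ty":[0,0,0,0,0],"tz":[0.004,0.004,0.004,0.004,0],"yaw":[0,0,0,0,0]})

```text
clock: 11.02
position: [0.5622, 0.1004, 0.1574]
ee_rot: [-0.0, 0.69, 0.724, -0.0]
contact_force: [0.2, -1.1, -2.4]
width: 0.0268
gripper_force: 59.4
```

Bottom at 0.051, inside the hole with no force.

Call:
tcp_steps(rows={"tx":[0,0,0,0,0],"ty":[0,0,0,0,0],"tz":[0.005,0.008,0.008,0.006,0],"yaw":[0,0,0,0,0]})

```text
clock: 11.43
position: [0.562, 0.1005, 0.1296]
ee_rot: [-0.0, 0.69, 0.724, -0.001]
contact_force: [1.3, -1.2, -2.4]
width: 0.0265
gripper_force: 59.2
```

Call:
tcp_steps(rows={"tx":[0,0,0,0,0],"ty":[0,0,0,0,0],"tz":[0.003,0.003,0.002,0,0],"yaw":[0,0,0,0,0]})

```text
clock: 11.85
position: [0.5621, 0.1006, 0.123]
ee_rot: [-0.0, 0.69, 0.724, -0.0]
contact_force: [0.4, -2.6, -2.8]
width: 0.0261
gripper_force: 59.3
```

Call:
tcp_steps(rows={"tx":[0,0,0,0,0],"ty":[0,0,0,0,0],"tz":[0,0,0,0,0],"yaw":[0,0,0,0,0]}, aperture=0.085)

```text
clock: 12.27
position: [0.5624, 0.101, 0.1235]
ee_rot: [-0.0, 0.69, 0.724, 0.0]
contact_force: [-0.5, -0.7, -0.1]
width: 0.084
gripper_force: 0.0
```

Call:
tcp_steps(rows={"tx":[0,0,0,0,0],"ty":[0,0,0,0,0],"tz":[-0.03,-0.04,-0.04,-0.03,0],"yaw":[0,0,0,0,0]})

```text
clock: 12.68
position: [0.5659, 0.1011, 0.2709]
ee_rot: [0.005, 0.69, 0.724, 0.005]
contact_force: [0.2, 0.2, 0.3]
width: 0.085
gripper_force: 0.0
```

Call:
tcp_steps(rows={"tx":[0,0,0,0,0],"ty":[-0.04,-0.04,0,0,0],"tz":[0,0,0,0,0],"yaw":[0,0,0,0,0]})

```text
clock: 13.1
position: [0.4827, 0.0971, 0.2636]
ee_rot: [0.001, 0.69, 0.724, 0.001]
contact_force: [0.3, 0.6, -0.1]
width: 0.0848
gripper_force: 0.0
```

Run:
```python
from rig import manip
import pickle;from ell import *
s=manip.get_state();r=manip.get_image("wrist");T=cam(r,s);print(s["position"],s["clock"])
pickle.dump((s,r),open("w6.pkl","wb"));cv2.imwrite("pics/w6.png",r["img"][:,:,::-1])
print(proj(r,[[.5609,.0983,.135],[.5628,.058,.135]],T))
```

```text
[0.48270628 0.09708785 0.26355135] 13.1
[[431.56953553 241.32718515]
 [427.24371258 291.04266677]]
```

View pics/w6.png

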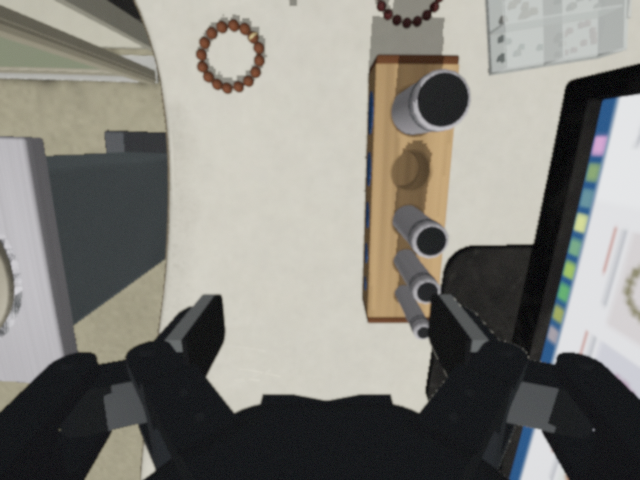

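The picture shows rod28's top at (431,240) and rod22's at (427,291). Both are within about 1 px of where fully home mandrels should appear, and nothing else has been disturbed.

```bash
python3 -c "
from rig import manip
print(manip.sign_off())"
```

```text
the job is handed in; nothing more can be done
None
```

The 22 mm and 28 mm mandrels are in their matching holes, fully home and upright by the last wrist picture (both tops within about 1 px of where they should be); I handed the job in at about 13 s of the 54 s allowed, and no verdict was returned.

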